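# Wedge the rack tray just off its base

### The arm

A 6-joint arm with a two-finger parallel gripper is mounted at the origin on a cart in front of the work surface, level with it; the furniture and walls round the work are solid. World frame = base frame: x ahead of the robot, y to its left, z up, the work surface at z = 0. Lengths are in m, angles in rad, forces in N, time in s.
With the tool pointing down it reaches from about 0.325 to 0.85 m from the base axis. Payload 15.5 kg.
Tool frame: the origin (TCP) lies at the centre of the arm's flange, where the gripper is bolted on; the fingertips stand 191 mm ahead of it and the grasp point (between the pads) lies 172 mm ahead of it; z points along the fingers, y is the line along which they close (so a half turn about z gives the same grasp; the last joint's range is limited). The gripper opens to 91 mm and grips with 3 to 60 N. Pads are 32 mm wide; open, the fingers measure 118 mm over their backs; the gripper's body (76 mm by 178 mm) begins 60 mm behind the grasp point.
Start: joints at [1.075, 0.494, 1.345, -0, 1.302, -0.096], TCP at [0.243, 0.576, 0.405] pointing down, gripper open.
Joint ranges: [-2.91, 2.91], [-0.82, 2.16], [0.22, 2.67], [-1.22, 4.37], [0.12, 2.79], [-3.08, 3.08]. Speed limits (rad/s): [1.89, 1.89, 2.57, 3.01, 3.01, 3.01].

### API

Orientations are given as a rotation vector (axis times angle).
In Python, from cell import reach, servo_line, goto_joints, let_go, grasp, hold, inverse_kinematics, get_image, get_calibration, MotionError, close_job, search_frame, regions_of, current_time, current_joint_positions, current_dq, current_joint_efforts, current_eef_pos, current_eef_rot, current_force, current_moment, current_opening, current_grasp_force gives the robot as it stands. Calls block until the motion is done:
- reach(position, orientation): joint-space move of the TCP to a pose.
- servo_line(position, feed=0.15, rotation=None): straight line of the TCP; rotation=None keeps the orientation; feed is the mean speed in m/s.
- goto_joints(angles): joint-space move.
- let_go() and grasp(grasp_force=None): open the fingers fully, or close them until they stop; grasp_force is the grip in N (None keeps the last).
- hold(seconds).
- inverse_kinematics(position, orientation): joint angles nearest the present ones, or None.
- get_image(name): name is "scene" or "side" or "wrist"; returns (picture, depth): 480x640x3 uint8, red, green, blue; 480x640 float32, m along the optical axis (not along the pixel's ray), 0 where there is no reading.
- get_calibration(name): a dict with "fx", "fy", "cx", "cy" (pixels), "world_from_camera" (4x4, takes a point from camera to world coordinates). Camera axes: x right, y up, looking along -z (the intrinsics and any distortion apply to the point x, -y, -z); pixel columns grow to the right and rows downward; lengths in m; the calibration is good to about 2 mm. The wrist camera is an equidistant fisheye: a pixel r from the principal point sees the ray r / f radians off the axis. A picture is of the moment at which its call begins: read the wrist's pose just before it. get_calibration takes no time and is no camera call; for the wrist camera it gives the pose at the moment of the call.
A pose or a line that the arm cannot do raises MotionError and nothing moves.
- close_job(): hands the job in; it is judged then, once.
Trained networks look in the newest picture that a camera, given by its name, has taken for a name from the list of things; names that differ only in an ending like _2 or _b are one class to them, and where a whole thing is asked for, a point or a joint stands for the part that bears it (a point fixed in the world has none). Each returns a list of dicts, best first, with "p" (0 to 1); they miss things now and then, are a little off and sometimes report something else, mostly with a low value. They report only what shows in the picture. A call takes as long as a camera call.
- search_frame(label, camera): "xyz" ([x, y, z] in m, in world coordinates, good to about 4 mm: the middle of the surface that is visible of it).
- regions_of(label, camera): "mask" (480x640 bool, what is visible of it).
Readings, each from a call of its own:
- current_time(): time.
- current_joint_positions(): joint angles.
- current_dq(): joint speeds.
- current_joint_efforts(): joint torques, N m.
- current_eef_pos(): TCP position.
- current_eef_rot(): TCP orientation.
- current_force(): force on the tool from outside, world axes, zero at the start.
- current_moment(): the same for the moment, N m.
- current_opening(): finger opening in m.
- current_grasp_force(): force on a finger pad.
Only numpy, scipy, OpenCV 4.12 (cv2) and the standard library are available. Lean on these libraries where they do the work, as an engineer would, in place of code of your own. Each camera call takes 0.05 s, during which the arm holds its last target. There are 200 camera calls.

### The job

The bus is parked on a slope and the tray that carries the sample tubes has to come up a touch at the front. Take the levelling wedge whose colour matches the band on the tray's front edge, slide it flat along the worktop, thin end first, into the open front of the stand and under the middle of the tray's front bar until the tray just lifts off its base (a gap of 2 to 7 mm at the bar, about 4 to 5 mm is ideal, never over 10 mm). Finish while still gripping and holding the wedge there, for the colleague who turns the levelling screw; the wedge alone carries the tray, so keep the robot off tray and stand, and leave the other wedge and the things around alone.

Things in the scene. Friction and masses are not known exactly. Their poses are not given: they have to be found in the camera images.
- stand: fixed white U-shaped base, 155 x 194 mm, open to the front (its -x, towards the robot). Two rails, 10 mm high, inner faces at y = +-75 mm, x = -55 to +75 mm, with rubber rest pads 16 mm high under the tray; a cross bar joins them at the back (x = 62 to 88 mm); bare worktop between. Origin on the worktop in the middle, x to the back, z up
- tray: aluminium tray with a blue front band, hinged at the stand's back, with a fixed rack of tubes (to 120 mm above the worktop, from 70 mm behind the front bar). Origin on the hinge axis, 75 mm behind the stand's origin, 19 mm high; x to the back. 155 x 190 mm; front part under 28 mm high. Lies on the pads by its weight (2 to 5 N at the bar); only swings up at the front
- lip (a point): middle of the lowest line of the tray's steel front bar (round, 10 mm diameter, along y): 150 mm in front of the hinge axis (stand x = -75 mm), 12 mm above the worktop when the tray lies on its base. Its height over 12 mm is the gap lifted.
- blue_wedge: loose blue wedge, 130 x 40 mm, 0.12 kg. Origin under its centre; x to the thin end. Grip block x = -65 to -20 mm, 34 mm high, 40 mm wide (grip across y at x = -43 mm); then a ramp falls evenly from 25 mm high at x = -20 mm to 3 mm at x = +65 mm. It meets the bar when the bar is over x = +30 mm (ramp 12 mm high); each further mm of push lifts it 0.26 mm
- blue_wedge_tip (a point): middle of the lower edge of the blue wedge's thin end, 65 mm ahead of its origin
- blue_wedge_line (a point): white line across the blue wedge's ramp, 12.8 mm ahead of its origin, where the ramp is 16.5 mm high: with this line under the bar the gap is 4.5 to 5 mm
- yellow_wedge: loose yellow wedge of the same shape; it belongs to another stand and stays where it is
- swabs: white and blue swab box, 52 x 60 x 57 mm, loose, to be left alone; origin under its centre
- labels: white roll of labels, 69 mm across, 30 mm high, loose, to be left alone
- gauze: pale green flat gauze pack, 55 x 70 x 10 mm, loose, to be left alone
- pen: white marker pen with blue cap, 135 mm long, lying, loose, to be left alone
- stapler: dark grey stapler, 32 x 125 x 46 mm, loose, to be left alone

How it is judged:
On the way:
1. the blue wedge is gripped and its thin end is under the tray's front bar, between the rails, while the tray still lies on its base (contact force between the fingers and blue_wedge above 1 N and x of blue_wedge_tip in the frame of stand above -0.073 m and y of blue_wedge_tip in the frame of stand between -0.05 and 0.05 m and height (world z) of blue_wedge_tip below 0.006 m and height (world z) of lip below 0.0133 m), for 0.05 s.
At the end, for the whole second after the job is handed in: The tray's front bar is 2 to 7 mm (0.5 mm grace) above its resting height and still, carried by the blue wedge alone, which lies flat on the worktop within 45 mm of the stand's middle line and is still gripped by the fingers; the robot does not touch the tray (height (world z) of lip between 0.0135 and 0.0195 m and contact force between blue_wedge and tray above 0.5 N and contact force between the fingers and blue_wedge above 2 N and contact force between each of the arm, the fingers and tray below 0.2 N and height (world z) of blue_wedge below 0.003 m and angle between blue_wedge's own z axis and vertical below 0.07 rad and y of blue_wedge_line in the frame of stand between -0.045 and 0.045 m and linear speed of each of blue_wedge, tray below 0.01 m/s); the arm keeps its last pose, push and grip.
It fails at once if the tray is raised more than 10 mm at the front (height (world z) of lip above 0.0225 m).
It fails at once if the robot pushes on the tray or stand (contact force between any of the arm, the fingers and stand above 3 N or contact force between any of the arm, the fingers and tray above 3 N).
It fails at once if the yellow wedge or another loose thing is moved by more than 20 mm (distance of any of yellow_wedge, swabs, labels, gauze, pen, stapler from where it was at the start of the episode above 0.02 m).
It also fails if it takes over 38 s, if anything falls off the work surface, if the arm or the gripper's body presses on something with over 40 N, if the wrist force passes 120 N, or if a joint passes its speed limit or range.

## Working session

There is one attempt and no reset: what is moved stays moved. The work goes in short steps, each a Python script; the robot and the scene stay as the last script left them, time stands still between calls to the robot, and variables do not carry over. Pictures are saved under pics/ and viewed, at most 10 in all, crops included, and the job is handed in when it is done.

```bash
mkdir -p pics; ls; cat > h.py <<'E'
import numpy as np, cv2
from cell import *
def cloud(cam,d,cal):
    v,u=np.mgrid[0:480,0:640]
    X=np.stack([(u-cal['cx'])/cal['fx']*d,-(v-cal['cy'])/cal['fy']*d,-d],-1)
    T=np.array(cal['world_from_camera']); return X@T[:3,:3].T+T[:3,3]
def save(n,p): cv2.imwrite('pics/'+n+'.png',p[...,::-1])
E
python3 - <<'E'
from h import *
ps=[]
for c in ('scene','side'):
    p,d=get_image(c); ps.append(p); cal=get_calibration(c); P=cloud(c,d,cal)
    print(c,{k:v for k,v in cal.items() if k!='world_from_camera'}, np.round(cal['world_from_camera'],3).tolist())
    save(c,p); np.savez('/tmp/'+c,p=p,d=d,P=P)
    for n in ('blue_wedge','yellow_wedge','stand','tray','lip','blue_wedge_tip','blue_wedge_line','swabs','labels','gauze','pen','stapler'):
        r=search_frame(n,c)
        print(n,[(np.round(x['xyz'],4).tolist(),round(x['p'],2)) for x in r[:2]])
print(current_time(),current_eef_rot())
E
```

```text
cell.py
pics
scene {'fx': 581.5445687051451, 'fy': 581.5445687051451, 'cx': 313.5021641789245, 'cy': 230.99144774696143} [[0.495, 0.636, -0.592, -0.193], [-0.869, 0.359, -0.341, -0.472], [-0.004, 0.683, 0.73, 1.002], [0.0, 0.0, 0.0, 1.0]]
blue_wedge [([0.466, 0.2891, 0.0166], 0.84)]
yellow_wedge [([0.4418, -0.2566, 0.0176], 0.97)]
stand [([0.6624, 0.0135, 0.0243], 0.67)]
tray [([0.6633, 0.0222, 0.023], 0.91)]
lip [([0.467, 0.2884, 0.0188], 0.42)]
blue_wedge_tip [([0.4652, 0.291, 0.0166], 0.94)]
blue_wedge_line [([0.4736, 0.2858, 0.0165], 0.71)]
swabs [([0.5777, 0.3558, 0.0482], 0.73), ([0.6625, 0.0189, 0.0215], 0.2)]
labels [([0.5881, -0.3112, 0.0307], 0.81)]
gauze [([0.659, -0.2482, 0.0086], 0.85)]
pen [([0.6144, 0.2482, 0.0111], 0.53), ([0.4457, -0.261, 0.0165], 0.32)]
stapler [([0.572, -0.4274, 0.0372], 0.61)]
side {'fx': 461.4122335768206, 'fy': 461.4122335768206, 'cx': 323.6359068015287, 'cy': 239.8085098827254} [[-0.996, 0.058, -0.073, 0.504], [-0.093, -0.545, 0.833, 0.89], [0.008, 0.837, 0.548, 0.678], [0.0, 0.0, 0.0, 1.0]]
blue_wedge [([0.4724, 0.3024, 0.0179], 0.85), ([0.6634, 0.0583, 0.0238], 0.51)]
yellow_wedge [([0.4392, -0.2352, 0.0186], 0.73)]
stand [([0.6667, 0.0653, 0.0231], 0.96)]
tray [([0.6615, 0.0579, 0.0187], 0.68)]
lip [([0.6613, 0.0544, 0.022], 0.58)]
blue_wedge_tip [([0.4698, 0.3024, 0.0209], 0.65)]
blue_wedge_line [([0.4716, 0.2966, 0.0215], 0.95)]
swabs [([0.5814, 0.3887, 0.0617], 0.57)]
labels [([0.6007, -0.2884, 0.0271], 0.85)]
gauze [([0.6658, -0.2347, 0.0097], 0.73)]
pen [([0.614, 0.2613, 0.0119], 0.61)]
stapler [([0.6148, 0.2636, 0.01], 0.73), ([0.5788, -0.4094, 0.0358], 0.65)]
1.3 [-6.23863193e-01 -3.07902366e+00 -8.54522239e-06]
```

View pics/scene.png

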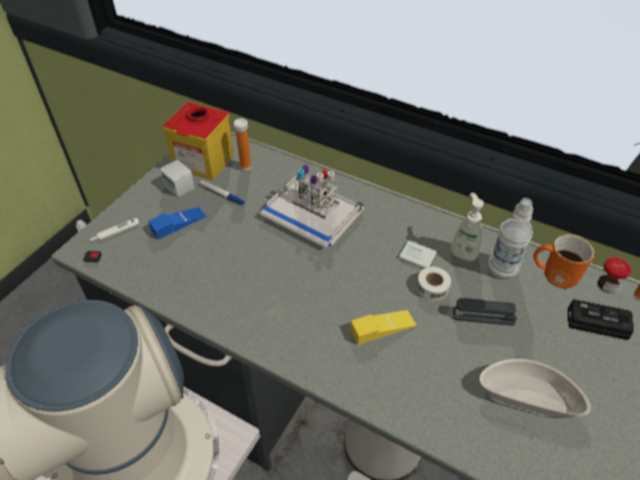

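View pics/side.png

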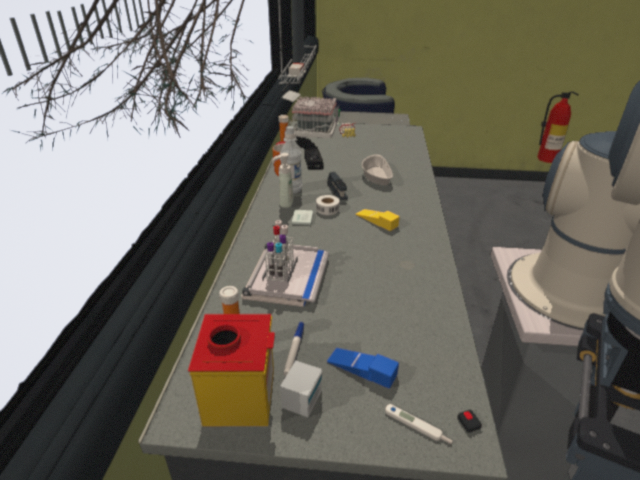

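The scene view shows the blue wedge at about (177,221), thin end to the upper right. The tray's blue band runs from (265,210) to (330,240). The side view has the wedge at (365,367) and the band at (315,275). Next I'll measure poses by colour and depth.

```bash
cat > a.py <<'E'
from h import *
for c,wb,tb in (('scene',(140,200,215,245),(255,195,340,250)),('side',(320,340,405,395),(285,235,335,310))):
    z=np.load('/tmp/'+c+'.npz'); p=z['p'];P=z['P'];d=z['d']
    hsv=cv2.cvtColor(p,cv2.COLOR_RGB2HSV)
    blue=(hsv[...,0]>100)&(hsv[...,0]<128)&(hsv[...,1]>130)&(hsv[...,2]>60)&(d>0)
    for nm,b in (('wedge',wb),('band',tb)):
        m=np.zeros_like(blue); m[b[1]:b[3],b[0]:b[2]]=1; m&=blue
        Q=P[m]; r=cv2.minAreaRect(Q[:,:2].astype(np.float32)*1000)
        pc=np.linalg.svd(Q[:,:2]-np.median(Q[:,:2],0),full_matrices=False)[2][0]
        print(c,nm,m.sum(),'rect',r,'pca deg',np.degrees(np.arctan2(pc[1],pc[0])),'med',np.median(Q,0).round(4),'z',np.percentile(Q[:,2],[2,50,98]).round(4))
        print(np.round(cv2.boxPoints(r)).tolist())
        if nm=='wedge':
            t=Q[Q[:,2]>0.028]; print('block',len(t),t.mean(0))
E
python3 a.py
python3 - <<'E'
from h import *
print(current_eef_pos(),get_calibration('wrist'))
p,d=get_image('wrist'); save('w0',p)
E
```

```text
scene wedge 848 rect ((480.5903015136719, 287.519287109375), (43.434226989746094, 128.55213928222656), 67.66616821289062) pca deg 160.12663612236153 med [0.4621 0.2869 0.0198] z [0.0031 0.0198 0.0377]
[[413.0, 292.0], [532.0, 243.0], [548.0, 283.0], [429.0, 332.0]]
block 260 [0.44136326 0.30263423 0.03434854]
scene band 226 rect ((601.689697265625, 34.67417907714844), (182.800048828125, 12.732898712158203), 86.08335876464844) pca deg 85.22501719441328 med [0.6018 0.0303 0.0246] z [0.0215 0.0246 0.028 ]
[[589.0, -56.0], [602.0, -57.0], [614.0, 125.0], [602.0, 126.0]]
side wedge 1445 rect ((482.98663330078125, 292.0627136230469), (40.13282012939453, 129.14190673828125), 65.93403625488281) pca deg 153.04166481798867 med [0.4699 0.304  0.0193] z [0.0031 0.0193 0.0357]
[[416.0, 300.0], [534.0, 247.0], [550.0, 284.0], [432.0, 337.0]]
block 445 [0.44468955 0.31114286 0.03358441]
side band 225 rect ((602.154052734375, 35.718360900878906), (182.85853576660156, 11.507597923278809), 85.18177032470703) pca deg 85.25807392835975 med [0.6027 0.0456 0.0238] z [0.0213 0.0238 0.026 ]
[[589.0, -55.0], [600.0, -56.0], [616.0, 126.0], [604.0, 127.0]]
[0.24327097 0.57571306 0.40471931] {'fx': 371.64829954431775, 'fy': 371.64829954431775, 'cx': 324.43995414827197, 'cy': 242.91354406456207, 'world_from_camera': array([[ 3.89705288e-01, -8.81830056e-01, -2.65528793e-01,
         1.67847897e-01],
       [ 9.20939622e-01,  3.73161216e-01,  1.12342862e-01,
         6.08263423e-01],
       [ 1.77348380e-05, -2.88316594e-01,  9.57535138e-01,
         3.85583973e-01],
       [ 0.00000000e+00,  0.00000000e+00,  0.00000000e+00,
         1.00000000e+00]])}
```

View pics/w0.png

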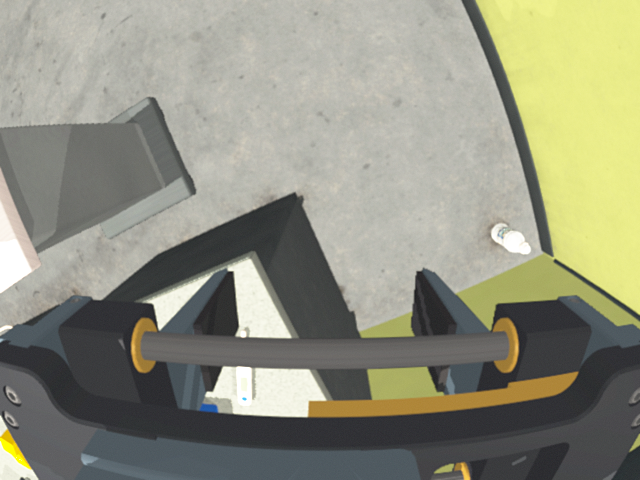

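The wrist view shows mostly the floor, with the fingers at (220,330) and (430,330); the wedge is only a blue corner at (208,408). The two fixed views agree on the wedge (0.482, 0.290, yaw about -23°, block top about 34 mm) and the band (0.602, 0.035, yaw about -4.4°). The tool is already nearly aligned with the wedge, so I'll grasp it and bring it in front of the stand.

```bash
cat >> h.py <<'E'
from scipy.spatial.transform import Rotation as Ro
def rv(yaw):  # wedge yaw (rad) -> tool orientation, y across the wedge, camera behind
    a=yaw+np.pi/2; s,c=np.sin(a),np.cos(a)
    return Ro.from_matrix(np.array([[-s,c,0],[c,s,0],[0,0,-1]])).as_rotvec()
def tcp(org,yaw,gz): # wedge origin -> TCP
    return [org[0]-.043*np.cos(yaw),org[1]-.043*np.sin(yaw),gz+.172]
E
python3 - <<'E'
from h import *
W=np.array([.482,.2898]); y=np.radians(-23.2); G=.024
reach(tcp(W,y,.12),rv(y)); servo_line(tcp(W,y,G),feed=.12)
print(current_time(),current_force())
grasp(30); print(current_opening(),current_grasp_force(),current_eef_pos(),current_force())
d=np.array([np.cos(y),np.sin(y)])
servo_line(tcp(W-.02*d,y,G),feed=.08); print(current_time(),current_opening(),current_grasp_force(),current_force())
ys=np.radians(-4.5); ds=np.array([np.cos(ys),np.sin(ys)]); L=np.array([.602,.035])
servo_line(tcp(L-.125*ds,ys,G),feed=.10,rotation=rv(ys))
print(current_time(),current_opening(),current_grasp_force(),current_force(),current_eef_pos())
for c in ('scene','side'):
    p,dd=get_image(c); np.savez('/tmp/'+c,p=p,d=dd,P=cloud(c,dd,get_calibration(c)))
    save(c+'2',p)
a=[cv2.resize(np.load('/tmp/scene.npz')['p'][120:320,180:420],(480,400)),cv2.resize(np.load('/tmp/side.npz')['p'][200:400,220:400],(320,400))]
save('pre',np.hstack([cv2.resize(a[0],(440,400)),cv2.resize(a[1],(360,400))]))
E
```

```text
3.625 [0.30962589 0.11866384 0.62185727]
0.039884428462775734 29.985867968762605 [0.44247931 0.30674986 0.19599867] [ 0.48513463 -0.54963007  0.38715203]
4.8583 0.03990262764858101 29.985694893179087 [-0.41421947 -0.4083762  -0.02849531]
7.675 0.039373724547920715 29.98551360369193 [-0.24271718 -0.65166352 -0.97443928] [0.43449284 0.04838041 0.19598301]
```

View pics/pre.png

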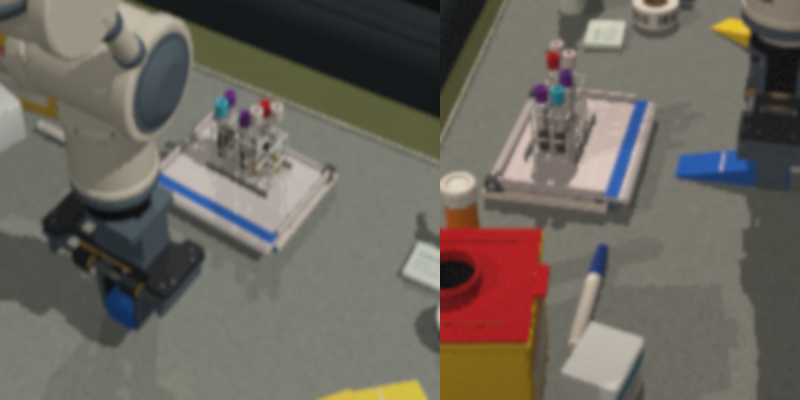

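The composite shows the wedge gripped and flat, thin end towards the bar. In the right (side) half the tip is at (678,175), the white line at (722,162), the band at about x 610–650, and the tray's front edge just right of the band. Next I'll measure the tip and front edge along the stand axis.

```bash
python3 - <<'E'
from h import *
ys=np.radians(-4.5); R=np.array([[np.cos(ys),np.sin(ys)],[-np.sin(ys),np.cos(ys)]]); L=np.array([.602,.035])
for c,wb in (('side',(325,265,380,300)),('scene',(255,195,345,260))):
    z=np.load('/tmp/'+c+'.npz'); p=z['p'];P=z['P']
    S=(P[...,:2]-L)@R.T; hsv=cv2.cvtColor(p,cv2.COLOR_RGB2HSV)
    blue=(hsv[...,0]>100)&(hsv[...,0]<128)&(hsv[...,1]>130)&(hsv[...,2]>50)
    Z=P[...,2]
    near=(abs(S[...,1])<.085)&(Z>.012)&(Z<.04)
    b=blue&near&(S[...,0]>-.03)&(S[...,0]<.03)
    print(c,'band sx',np.percentile(S[b][:,0],[2,50,98]).round(4),'sy',np.percentile(S[b][:,1],[1,99]).round(4),'z',np.median(Z[b]).round(4))
    e=near&(S[...,0]>-.045)&(S[...,0]<.01)&~blue
    if c=='scene': e&=abs(S[...,1])>.05
    print('  edge non-blue n',e.sum(),np.histogram(S[e][:,0],np.arange(-.045,.011,.005))[0], 'z per bin',[np.round(np.median(Z[e&(S[...,0]>x)&(S[...,0]<=x+.005)]),4) for x in np.arange(-.02,.01,.005)])
    w=blue&(S[...,0]<-.03)&(S[...,0]>-.2)&(abs(S[...,1])<.04)&(Z<.04)
    if w.sum(): print('  wedge n',w.sum(),'sx',np.percentile(S[w][:,0],[1,50,97,99,100]).round(4),'sy',np.percentile(S[w][:,1],[2,98]).round(4))
    for n in ('lip','blue_wedge_tip','blue_wedge_line'):
        for r in search_frame(n,c)[:1]: print(n,r['p'],r['xyz'],R@(np.array(r['xyz'][:2])-L))
p=np.load('/tmp/side.npz')['p'][235:300,285:400]; save('z',cv2.resize(p,(795,450),interpolation=cv2.INTER_NEAREST))
print(current_time())
E
```

```text
side band sx [-0.005   0.0001  0.0054] sy [-0.0823  0.0827] z 0.0239
  edge non-blue n 396 [  0   0   0   0  10 111 100  93   2   0  80] z per bin [np.float64(0.0214), np.float64(0.0222), np.float64(0.023), np.float64(0.0211), np.float64(nan), np.float64(0.0236)]
  wedge n 469 sx [-0.1492 -0.105  -0.0639 -0.062  -0.0606] sy [-0.016   0.0226]
lip 0.64 [0.6603, 0.0518, 0.0232] [0.05680217 0.02132238]
blue_wedge_tip 0.64 [0.4933, 0.0536, 0.0146] [-0.10982425  0.01001416]
scene band sx [-0.0055 -0.      0.0059] sy [-0.0825  0.0818] z 0.0252
  edge non-blue n 161 [ 0  0  0  0  7 40 24 38  6  9 37] z per bin [np.float64(0.0224), np.float64(0.0233), np.float64(0.0236), np.float64(0.0221), np.float64(0.0274), np.float64(0.0251)]
  wedge n 228 sx [-0.1902 -0.1864 -0.172  -0.1684 -0.1669] sy [-0.0202  0.0197]
lip 0.77 [0.6619, 0.0134, 0.0215] [ 0.06141006 -0.01683371]
blue_wedge_tip 0.64 [0.4124, 0.0562, 0.0277] [-0.19067886  0.0062588 ]
blue_wedge_line 0.66 [0.4201, 0.0449, 0.0299] [-0.18211601 -0.00440223]
8.075
  return _methods._mean(a, axis=axis, dtype=dtype,
  ret = ret.dtype.type(ret / rcount)
```

View pics/z.png

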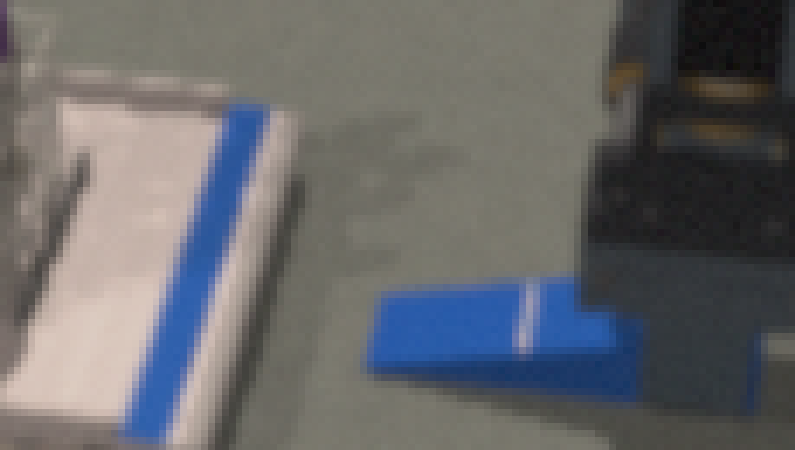

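The zoom shows the bar as the pale and dark round edge just ahead of the band, about 15 mm in front of the band's centre. The wedge tip is at (370,360) and the line at (527,315). The bar centre is therefore at sx ≈ -0.0155, and the tip at -0.0605 matches the commanded position. I'll push in slowly to line-under-bar and watch the forces.

```bash
cat > m.py <<'E'
from h import *
ys=np.radians(-4.5); R=np.array([[np.cos(ys),np.sin(ys)],[-np.sin(ys),np.cos(ys)]]); L=np.array([.602,.035]); G=.024
def push(s,f): servo_line(tcp(L+s*R[0],ys,G),feed=f)
def look(n):
    for c in ('side','scene'):
        p,d=get_image(c); P=cloud(c,d,get_calibration(c)); S=(P[...,:2]-L)@R.T; Z=P[...,2]; hsv=cv2.cvtColor(p,cv2.COLOR_RGB2HSV)
        b=(hsv[...,0]>100)&(hsv[...,0]<128)&(hsv[...,1]>130)&(hsv[...,2]>50)&(abs(S[...,1])<.085)&(Z>.012)&(Z<.05)&(S[...,0]>-.009)&(S[...,0]<.02)
        print(c,'band z',np.median(Z[b]).round(4),b.sum())
        if c=='side': save(n,cv2.resize(p[235:300,285:400],(795,450),interpolation=cv2.INTER_NEAREST))
E
python3 - <<'E'
from m import *
grasp(40)
for s,f in ((-.07,.05),(-.052,.03),(-.047,.02),(-.042,.02),(-.037,.02),(-.033,.015)):
    push(s,f); print(s,current_time(),current_force().round(2),current_grasp_force(),current_opening(),current_eef_pos().round(4))
look('l1'); print(current_time())
E
```

```text
-0.07 9.5417 [ 0.7   0.6  -0.43] 39.985532396045755 0.04001137555235497 [0.4893 0.0439 0.196 ]
-0.052 10.2917 [ 0.86 -0.14 -0.35] 39.98564925144194 0.03940212245226409 [0.5074 0.0425 0.196 ]
-0.047 10.6917 [-0.02  0.2   2.62] 39.98600947435392 0.039727173842454014 [0.5122 0.0421 0.196 ]
-0.042 11.0917 [-8.84  0.54  9.04] 39.99861739351445 0.039850157440753875 [0.5162 0.0418 0.196 ]
-0.037 11.4917 [-7.44  0.85  8.64] 39.99960821403192 0.039428211911670445 [0.5212 0.0414 0.1959]
-0.033 11.9083 [-8.99  0.24 10.61] 39.99988454446566 0.03972660564356442 [0.525  0.0411 0.1959]
side band z 0.0266 209
scene band z 0.0278 45
12.0083
```

View pics/l1.png

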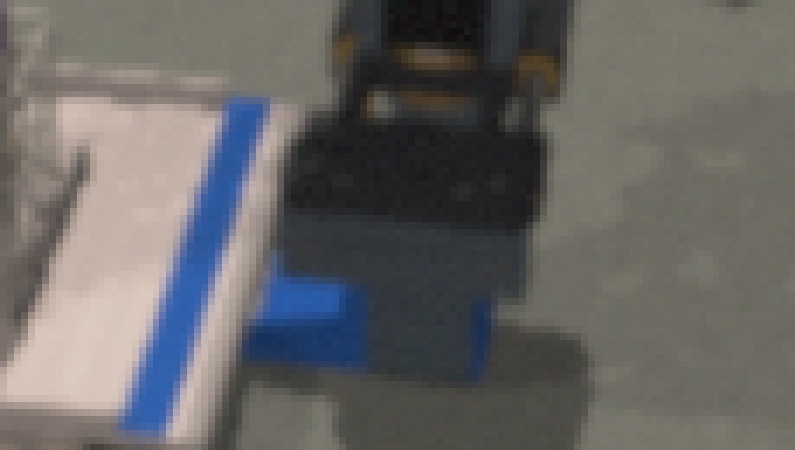

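The white line is now hidden under the bar area and the band has risen 2.65 mm, so the gap is about 2.9 mm. The wedge is flat and the fingers are clear of the tray. I'll push about 6 mm further.

```bash
python3 - <<'E'
from m import *
push(-.0265,.012); hold(.5)
print(current_time(),current_force().round(2),current_grasp_force(),current_opening(),current_eef_pos().round(4))
look('l2'); hold(.5); look('l3'); print(current_time(),current_eef_pos().round(4))
E
```

```text
13.2 [-10.81   1.28  12.46] 40.00037536973878 0.039904947456851525 [0.5312 0.0406 0.1959]
side band z 0.0281 212
scene band z 0.0288 47
side band z 0.028 211
scene band z 0.0287 45
13.9 [0.5312 0.0406 0.1959]
```

View pics/l3.png

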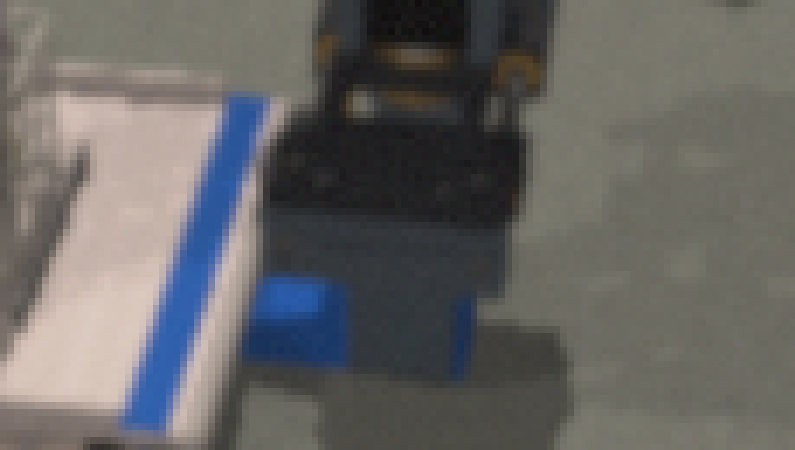

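The band has risen 3.5–4.1 mm, so the gap is about 4–4.6 mm. It holds steady, the line is under the bar and the gripper is clear of the tray. I'm handing in.

```bash
python3 -c "
from cell import *
print(close_job())"
```

```text
the job is handed in; nothing more can be done
None
```

The blue wedge is gripped flat under the middle of the tray's front bar, holding a gap measured at about 4 to 4.6 mm, and the job is handed in (the hand-in call returned no verdict).

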